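# Leak-test the sample jars

### The job

The leak tester still holds the flat tin from the last test: take it out and put it in the black out-tray. Put every sealed sample jar from the desk into the test chamber, press the lid down until its catch snaps and it is fully shut, and only then turn the suction valve's handwheel anticlockwise until the valve is fully open. Leave the calculator, stapler and tape stand alone.

Things in the scene. Friction and masses are not known exactly. Their poses are not given: they have to be found in the camera images.
- chamber: the leak tester's chamber: a white open-topped box fixed to the desk, outside 180 (x) x 225 (y) x 73.5 mm high, walls and floor 7.5 mm, so inside 165 x 210 x 66 mm deep. Origin: centre of the underside; x points from the catch (front, robot's side) to the hinge side (far), z up. A steel catch block stands out 38 mm (50 mm wide) from the middle of the front wall, its top 68 mm above the desk.
- lid (a joint): angle of the chamber's lid, rad: 0 fully shut, 1.57 upright, at most 1.85; it starts open at 1.6 to 1.8. A flat plate 195 (from hinge to front edge) x 225 x 8 mm, 220 g, clear window in a black frame. The hinge is stiff (0.3 N m): the lid stays at whatever angle it is left. Under the front edge a steel nose must be forced past a sprung catch: from about 0.09 rad down it resists with about 10 N at the front edge, then it snaps and stays shut.
- lid_hinge (a point): middle of the lid's hinge line, level with the lid's underside (90 mm behind the chamber's centre, 73.5 mm above the desk). Turns with the lid: x points from front edge to hinge along the plate, y along the hinge line, z out of the lid's outer (upper) face.
- lid_front (a point): middle of the lid's front edge, on its outer (upper) face, 195 mm from the hinge line and 8 mm above the underside. Axes as for lid_hinge.
- wheel (a joint): turn of the suction valve's handwheel, rad: 0 closed, grows anticlockwise seen from above, stops at 5.0 = fully open; it starts at 0 to 0.4. Friction 0.12 N m; stays where it is left. The wheel rises with its stem 3.2 mm per radian (16 mm in all).
- wheel_grip (a point): centre of the handwheel at the middle of its rim's thickness; z up along the stem, x and y turn with the wheel. The wheel is dark steel, round, 62 mm across, its rim 14 mm thick; with the valve closed this point is 141 mm above the desk and below the rim only the valve's stem and bonnet (at most 38 mm across down to 80 mm above the desk) stand. It fits between fingers from above.
- tray: black shallow out-tray fixed to the desk, outside 140 x 140 x 22 mm, walls and floor 5 mm. Origin: centre of the underside, z up.
- tin: flat rectangular metal tin, 64 (x) x 44 (y) x 24 mm high, 70 g; starts flat on the floor of the chamber. Origin: centre of the underside, z up.
- jar1: one of 2 to 4 identical sealed sample jars: square amber glass body 44 x 44 mm, 34 mm high, with a round white cap (36 mm across, 10 mm high) on top, 44 mm high in all, about 90 g. They start standing on a sheet of paper on the desk, left of the tester. Origin: centre of the underside; z up through the cap, x and y square to the flat sides. Not every jar is present in every run (None if absent). In the chamber they may stand or lie.
- jar2: another sample jar, just like jar1 (None if absent)
- jar3: another sample jar, just like jar1 (None if absent)
- jar4: another sample jar, just like jar1 (None if absent)
- calculator: desk calculator 150 x 85 x 14 mm, beyond the valve; not to be disturbed. Origin: centre of the underside.
- stapler: black stapler 130 x 34 x 50 mm, beyond the jars; not to be disturbed. Origin: centre of the underside.
- tape_stand: black tape stand 150 x 60 x 82 mm, behind the tester; not to be disturbed. Origin: centre of the underside.
Things that resemble listed ones, but are neither listed nor needed, are in the scene too. What is shaped like the jar2 but purple or yellow is not meant. Leave any green look-alike of the jar4 alone.

How it is judged (in metres and radians):
On the way, in this order (a step that is already met when the one before it is completed fails the run):
1. the tin lies in the out-tray and every jar is in the chamber, let go (x of jar1 in the frame of chamber between -0.085 and 0.085 m and y of jar1 in the frame of chamber between -0.11 and 0.11 m and z of jar1 in the frame of chamber between -0.005 and 0.06 m and x of jar2 in the frame of chamber between -0.085 and 0.085 m and y of jar2 in the frame of chamber between -0.11 and 0.11 m and z of jar2 in the frame of chamber between -0.005 and 0.06 m and x of jar3 in the frame of chamber between -0.085 and 0.085 m and y of jar3 in the frame of chamber between -0.11 and 0.11 m and z of jar3 in the frame of chamber between -0.005 and 0.06 m and x of jar4 in the frame of chamber between -0.085 and 0.085 m and y of jar4 in the frame of chamber between -0.11 and 0.11 m and z of jar4 in the frame of chamber between -0.005 and 0.06 m and x of tin in the frame of tray between -0.07 and 0.07 m and y of tin in the frame of tray between -0.07 and 0.07 m and z of tin in the frame of tray between -0.005 and 0.035 m and contact force between the fingers and jar1 below 0.1 N and contact force between the fingers and jar2 below 0.1 N and contact force between the fingers and jar3 below 0.1 N and contact force between the fingers and jar4 below 0.1 N and contact force between the fingers and tin below 0.1 N), for 0.2 s.
2. with the jars inside, the lid is pressed fully shut past its catch (under 0.035 rad) (x of jar1 in the frame of chamber between -0.085 and 0.085 m and y of jar1 in the frame of chamber between -0.11 and 0.11 m and z of jar1 in the frame of chamber between -0.005 and 0.06 m and x of jar2 in the frame of chamber between -0.085 and 0.085 m and y of jar2 in the frame of chamber between -0.11 and 0.11 m and z of jar2 in the frame of chamber between -0.005 and 0.06 m and x of jar3 in the frame of chamber between -0.085 and 0.085 m and y of jar3 in the frame of chamber between -0.11 and 0.11 m and z of jar3 in the frame of chamber between -0.005 and 0.06 m and x of jar4 in the frame of chamber between -0.085 and 0.085 m and y of jar4 in the frame of chamber between -0.11 and 0.11 m and z of jar4 in the frame of chamber between -0.005 and 0.06 m and value of joint lid below 0.035 rad), for 0.3 s.
3. with the lid shut, the valve is turned fully open (at least 4.6 of 5.0 rad) (value of joint lid below 0.035 rad and value of joint wheel above 4.6 rad), for 0.2 s.
At the end, for the whole second after the job is handed in: All jars are inside the chamber, the tin is in the out-tray, all at rest; the lid is latched shut (under 0.035 rad) and the handwheel is open (over 4.6 of 5.0 rad) (all of step 3 and x of jar1 in the frame of chamber between -0.085 and 0.085 m and y of jar1 in the frame of chamber between -0.11 and 0.11 m and z of jar1 in the frame of chamber between -0.005 and 0.06 m and x of jar2 in the frame of chamber between -0.085 and 0.085 m and y of jar2 in the frame of chamber between -0.11 and 0.11 m and z of jar2 in the frame of chamber between -0.005 and 0.06 m and x of jar3 in the frame of chamber between -0.085 and 0.085 m and y of jar3 in the frame of chamber between -0.11 and 0.11 m and z of jar3 in the frame of chamber between -0.005 and 0.06 m and x of jar4 in the frame of chamber between -0.085 and 0.085 m and y of jar4 in the frame of chamber between -0.11 and 0.11 m and z of jar4 in the frame of chamber between -0.005 and 0.06 m and x of tin in the frame of tray between -0.07 and 0.07 m and y of tin in the frame of tray between -0.07 and 0.07 m and z of tin in the frame of tray between -0.005 and 0.035 m and linear speed of each of jar1, jar2, jar3, jar4, tin below 0.03 m/s); the robot touches nothing.
It fails at once if the calculator is moved by more than 3 cm (distance of calculator from where it was at the start of the episode above 0.03 m).
It fails at once if the stapler is moved by more than 3 cm (distance of stapler from where it was at the start of the episode above 0.03 m).
It fails at once if the tape stand is moved by more than 3 cm (distance of tape_stand from where it was at the start of the episode above 0.03 m).
It fails at once if the valve is opened (beyond 1 rad) before the lid is shut (value of joint wheel above 1 rad and value of joint lid above 0.12 rad).
Of jar1, jar2, jar3, jar4 only 2 to 4 are there at a start; the rules pass over those that are not, and their reading is None.
At some moment in a run one of jar1, jar2, jar3, jar4, tin may be knocked a few centimetres aside while the robot is not near it.
Once in a run the grip may slacken for a moment while it holds something.
It also fails if it takes over 210 s, if anything falls off the work surface, if the arm or the gripper's body presses on something with over 40 N, if the wrist force passes 120 N, or if a joint passes its speed limit or range.

### The arm

A 6-joint arm with a two-finger parallel gripper is mounted at the origin on the work surface. World frame = base frame: x ahead of the robot, y to its left, z up, the work surface at z = 0. Lengths are in m, angles in degrees, forces in N, time in s.
With the tool pointing down it reaches from about 0.3 to 0.75 m from the base axis. Payload 8.5 kg.
Tool frame: the origin (TCP) lies at the very end of the fingers, on their centre line; the grasp point (between the pads) lies env.pinch_z behind it (env.pinch_z is the distance from the TCP to the grasp point, in m); z points along the fingers, y is the line along which they close (so a half turn about z gives the same grasp; the last joint's range is limited). The gripper opens to 85 mm and grips with 20 to 120 N. Pads are 22 mm wide; open, the fingers measure 114 mm over their backs; the gripper's body (76 mm by 85 mm) begins 54 mm behind the grasp point. The pads swing forward as they close: fully open they stand 13 mm farther back than shut.
Start: joints at [-80.059, 21.807, 74.336, -0, 83.858, -12.336], TCP at [0.208, -0.509, 0.231] pointing down, gripper open.
Joint ranges: [-178.18, 178.18], [-50.72, 133.34], [12.68, 142.11], [-81.47, 261.47], [9.98, 163.14], [-165.26, 165.26]. Speed limits (degrees/s): [136.94, 136.94, 180, 180, 180, 180].

### API

Orientations are given as a 3x3 rotation matrix whose columns are the frame's x, y, z axes.
In Python, from rig import telemetry, get_image, env gives the robot as it stands. The module is installed in compiled form; this text tells all that it offers.
- The arm moves only by the tool apply_moves, never from a script. Its argument "series" is a list of rows, each a list of 7 numbers: the shift along the tool's x, y, z in mm, then the turn, a rotation vector about the tool's x, y, z in degrees, then the opening, from 0 (shut) to 1 (fully open). A call has 1 to 12 rows; each row shifts and turns the commanded pose from where the row before left it, along the tool's axes as they then stand; what a row does not reach is not made up. A row lasts 1/8 s, in which the tool goes at most 62.5 mm and 10.7 degrees, less where a joint would pass 70% of its speed; a pose out of reach is approached as far as the arm can. A call with a gripper value outside its range is refused whole. The fingers move at their own pace and stop on an object; "grip_force" is the grip in N (left out, the last holds). Time passes only in rows, so rows that do not move let the fingers close. It gives the time, the measured TCP pose, the force, the opening and the grip force at its end, in the units of the state.
- telemetry.observe(): the state, without advancing time (a new reading comes with each control period).
- get_image(name): name is "scene" or "top" or "wrist"; returns a dict with "frame" (420x560x3 uint8, red, green, blue), "z_map" (420x560 float32, m along the optical axis (not along the pixel's ray), 0 where there is no reading), "vertical_fov" (degrees; the focal length in pixels is half the picture's height over the tangent of half this angle, whatever the lens; pixels are square), "cx", "cy" (the principal point, pixels), "eye" and "attitude" of the camera in the world; the wrist camera has in their place "mount" (4x4, takes a point from camera to tool coordinates, whose origin is the TCP and whose axes are the flange's). Camera axes: x right, y up, looking along -z (the intrinsics and any distortion apply to the point x, -y, -z); pixel columns grow to the right and rows downward; lengths in m; the calibration is good to about 2 mm. A picture is of the moment at which its call begins: read the wrist's pose just before it.
- env.close_job(): hands the job in; it is judged then, once.
The state is a dict: "time_s": time; "q": joint angles; "qvel": joint speeds; "joint_efforts": joint torques, N m; "position": TCP position; "tool_rot": TCP orientation; "ft_force": force on the tool from outside, world axes, zero at the start; "wrist_torque": the same for the moment, N m; "grip_width": finger opening in m; "gripper_force": force on a finger pad.
Only numpy, scipy, OpenCV 4.12 (cv2) and the standard library are available. Lean on these libraries where they do the work, as an engineer would, in place of code of your own. Each camera call takes 0.05 s, during which the arm holds its last target. There are 200 camera calls.

## Working session

There is one attempt and no reset: what is moved stays moved. The work goes in short steps, Python scripts to look and compute and a tool call to move; the robot and the scene stay as the last step left them, time stands still between calls to the robot, and variables do not carry over. Pictures are saved under pics/ and viewed, at most 14 in all, crops included, and the job is handed in when it is done.

Besides the shell and the picture viewer there is one more tool, called after "Call:" as name(argument=value, ...) on one line, values as JSON. apply_moves: Moves the arm, as the interface text tells. Its arguments: {"type":"object","properties":{"series":{"type":"array"},"grip_force":{"type":"number"}},"required":["series"]}

```bash
mkdir -p pics
cat > h.py <<'E'
import numpy as np, cv2
from rig import telemetry, get_image, env
def cam(im):
    f=im["frame"].shape[0]/2/np.tan(np.radians(im["vertical_fov"])/2)
    if "mount" in im:
        s=im["_s"]; T=np.eye(4); T[:3,:3]=np.array(s["tool_rot"]); T[:3,3]=s["position"]
        M=T@np.array(im["mount"]); return f,M[:3,3],M[:3,:3]
    return f,np.array(im["eye"]),np.array(im["attitude"])
def grab(n,png=None):
    s=telemetry.observe(); im=get_image(n); im["_s"]=s
    if png: cv2.imwrite("pics/"+png,im["frame"][:,:,::-1])
    return im
def cloud(im):
    f,e,R=cam(im); z=im["z_map"]; v,u=np.indices(z.shape)
    P=np.stack([(u-im["cx"])/f*z,-(v-im["cy"])/f*z,-z],-1)@R.T+e
    P[z==0]=np.nan; return P
def ray(im,u,v,h):
    f,e,R=cam(im); d=R@np.array([(u-im["cx"])/f,-(v-im["cy"])/f,-1]); return e+d*(h-e[2])/d[2]
E
python3 - <<'E'
from h import *
print(env.pinch_z, [a for a in dir(env) if a[0]!='_'])
for n in("top","scene"):
    im=grab(n,n+"0.png"); print(n,[ (k,np.round(v,3).tolist()) for k,v in im.items() if k not in("frame","z_map","_s")])
    np.savez("/tmp/"+n,P=cloud(im),F=im["frame"])
s=telemetry.observe(); print(s)
E
```

```text
0.0187 ['MotionError', 'close_job', 'pinch_z']
top [('vertical_fov', 49.992), ('cx', 273.486), ('cy', 207.59), ('eye', [0.46, 0.078, 1.286]), ('attitude', [[0.021, 0.998, -0.067], [-1.0, 0.022, 0.022], [0.024, 0.066, 0.998]])]
scene [('vertical_fov', 54.121), ('cx', 281.419), ('cy', 210.217), ('eye', [1.336, -0.226, 0.775]), ('attitude', [[0.34, -0.574, 0.745], [0.94, 0.215, -0.263], [-0.009, 0.79, 0.613]])]
{'time_s': 0.1, 'q': array([-8.00599158e+01,  2.18363777e+01,  7.43769789e+01, -9.11049412e-04,
        8.38583730e+01, -1.23335247e+01]), 'qvel': array([-0.08263506, -0.01875759, -0.14692294, -0.05561777, -0.08310351,
        0.04829251]), 'joint_efforts': array([ 3.93777707e-03, -4.49226022e+01, -2.31654382e+01, -2.15653981e-04,
        3.65196465e-03,  4.96442482e-06]), 'position': array([ 0.20843635, -0.50870373,  0.23080077]), 'tool_rot': array([[ 9.25383782e-01,  3.79031400e-01, -2.31675839e-04],
       [ 3.79031387e-01, -9.25382999e-01,  1.23039463e-03],
       [ 2.51969317e-04, -1.22639965e-03, -9.99999216e-01]]), 'ft_force': array([-0.45380372, -0.566749  ,  0.03736752]), 'wrist_torque': array([-0.03318927, -0.03931531,  0.00483534]), 'gripper_force': 0.0, 'grip_width': 0.08498132851111322}
```

View pics/top0.png

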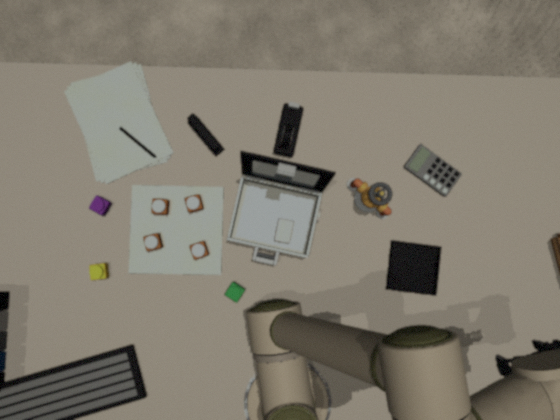

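View pics/scene0.png

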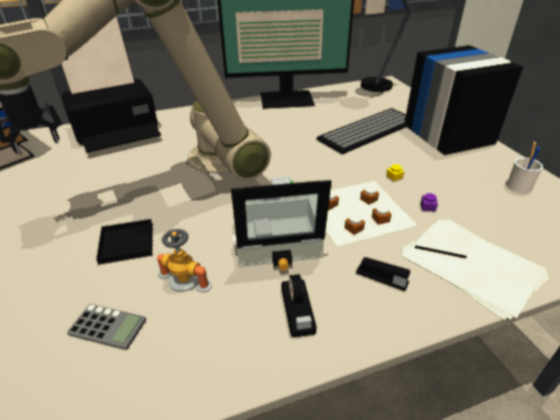

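The top view shows the candidates. The amber jars with white caps are at (160,206), (194,203), (152,242) and (199,250), all four on the paper. The look-alikes to ignore are purple (100,205), yellow (98,271) and green (235,291). The tin is at (284,231), the tray at (414,267), the wheel at (380,194) and the lid edge near (287,172). The scene view agrees.

```bash
cat > m.py <<'E'
from h import *
im=grab("top"); P=cloud(im); F=im["frame"]; 
hsv=cv2.cvtColor(F,cv2.COLOR_RGB2HSV)
def rep(name,m,h,area=30):
    n,l,st,c=cv2.connectedComponentsWithStats(m.astype(np.uint8))
    for i in range(1,n):
        if st[i,4]>area:
            k=(l==i); ct=cv2.findContours(k.astype(np.uint8),0,2)[0][0]
            r=cv2.minAreaRect(ct); box=cv2.boxPoints(r)
            W=np.array([ray(im,*p,h)[:2] for p in box]); e=W[1]-W[0]
            e2=W[2]-W[1]
            print(name,"px",c[i].round(),"ctr",ray(im,*c[i],h)[:2].round(4),"rectctr",W.mean(0).round(4),"sides",np.linalg.norm(e).round(3),np.linalg.norm(e2).round(3),"ang",np.degrees(np.arctan2(e[1],e[0])).round(1)%90,"medz",np.nanmedian(P[k][:,2]).round(3))
def box(u0,u1,v0,v1):
    m=np.zeros(F.shape[:2],bool); m[v0:v1,u0:u1]=1; return m
Z=P[:,:,2]
rep("jar>15mm",box(135,222,187,272)&(Z>0.015),0.034)
rep("tray",box(380,450,235,300)&(hsv[...,2]<60),0.02,500)
rep("wheel",box(362,400,175,212)&(Z>0.12),0.141)
rep("rim",box(222,330,180,260)&(Z>0.066)&(Z<0.08),0.0735,100)
rep("tin",box(265,305,210,250)&(Z>0.02)&(Z<0.045),0.0315)
rep("green",box(220,250,278,305)&(Z>0.015),0.034)
k=box(235,340,145,195)&(Z>0.085); Q=P[k]; 
print("lid top z",np.nanmax(Q[:,2])); T=Q[Q[:,2]>np.nanmax(Q[:,2])-.02]; print(T.mean(0),T[T[:,1].argmin()],T[T[:,1].argmax()])
cv2.imwrite("pics/crop1.png",cv2.resize(F[130:310,80:460,::-1],None,fx=2.1,fy=2.1,interpolation=2))
E
python3 m.py
```

```text
jar>15mm px [193. 203.] ctr [0.5523 0.272 ] rectctr [0.5522 0.2718] sides 0.045 0.045 ang 16.700000000000003 medz 0.039
jar>15mm px [160. 206.] ctr [0.5414 0.3647] rectctr [0.5412 0.3653] sides 0.047 0.044 ang 1.2999999999999972 medz 0.038
jar>15mm px [152. 242.] ctr [0.4428 0.3813] rectctr [0.4427 0.3811] sides 0.046 0.044 ang 15.400000000000006 medz 0.038
jar>15mm px [199. 250.] ctr [0.423  0.2537] rectctr [0.4232 0.2534] sides 0.046 0.043 ang 19.700000000000003 medz 0.039
tray px [413. 268.] ctr [ 0.3844 -0.3467] rectctr [ 0.3845 -0.347 ] sides 0.135 0.144 ang 83.0 medz 0.005
wheel px [380. 193.] ctr [ 0.5792 -0.2213] rectctr [ 0.5791 -0.2221] sides 0.06 0.059 ang 1.4000000000000057 medz 0.146
rim px [276. 218.] ctr [0.5121 0.0428] rectctr [0.5091 0.05  ] sides 0.205 0.226 ang 79.0 medz 0.072
tin px [284. 230.] ctr [0.481  0.0202] rectctr [0.481  0.0202] sides 0.064 0.044 ang 79.8 medz 0.031
green px [234. 291.] ctr [0.3108 0.1524] rectctr [0.311  0.1524] sides 0.046 0.043 ang 57.5 medz 0.039
lid top z 0.2731459920371213
[0.62740475 0.02627126 0.26472246] [ 0.60896247 -0.08495581  0.26259703] [0.6505672  0.13414227 0.25873491]
```

View pics/crop1.png

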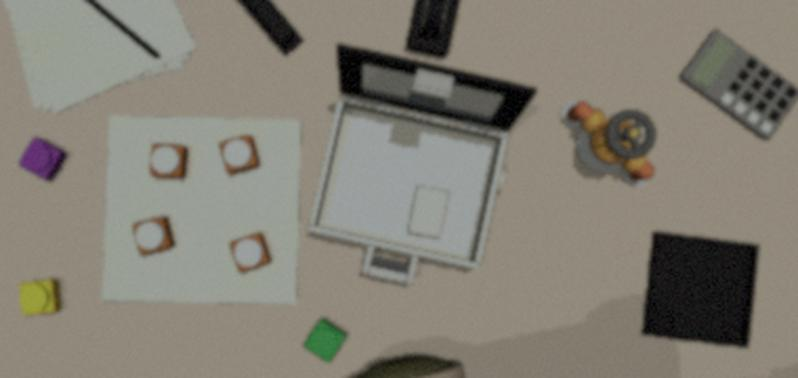

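The crop confirms the choice: four amber jars with white caps, the tin lying along the chamber's x axis, and purple, yellow and green jars to be left alone. Next I fit the chamber frame and set up the move planner.

```bash
cat >> h.py <<'E'
C=np.array([0.,0.]); 
def plan(wps,step=50,start=None):
    s=telemetry.observe(); R=np.array(s["tool_rot"]); p=np.array(s["position"]) if start is None else np.array(start[:3])
    yaw=np.degrees(np.arctan2(R[1,0],R[0,0])) if start is None else start[3]
    print("q6",s["q"][5].round(1),"yaw",yaw.round(1) if start is None else yaw)
    for (x,y,z,t) in wps:
        d=(t-yaw+90)%180-90; c,sn=np.cos(np.radians(t)),np.sin(np.radians(t))
        w=np.array([x,y,z])-p
        L=np.array([c*w[0]+sn*w[1], sn*w[0]-c*w[1], -w[2]])*1000
        n=max(1,int(np.ceil(np.linalg.norm(L)/step)))
        print("turn z",round(-d,1),"| shift",L.round(0),"= %d x"%n,(L/n).round(1))
        p=np.array([x,y,z]); yaw=t
E
python3 - <<'E'
from h import *
im=grab("top")
P=[ray(im,80+u/2.1,130+v/2.1,.0735)[:2] for u,v in((308,233),(473,268),(343,100),(507,130))]
P=np.array(P);print(P.round(4), np.linalg.norm(P[0]-P[1]),np.linalg.norm(P[0]-P[2]),P.mean(0))
for a,b in((1,0),(3,2)):
    d=P[a]-P[b]; print("yaw",np.degrees(np.arctan2(d[0],-d[1])))
d=P[2]-P[0];print(np.degrees(np.arctan2(d[1],d[0])));d=P[3]-P[1];print(np.degrees(np.arctan2(d[1],d[0])))
W=get_image("wrist");print(np.round(W["mount"],3))
plan([(0.481,.0202,.13,-10.2),(0.481,.0202,.012,-10.2)])
E
```

```text
[[ 0.4489  0.1739]
 [ 0.4086 -0.0375]
 [ 0.6206  0.1337]
 [ 0.5867 -0.0787]] 0.21529107046033288 0.17639600775344474 [0.51618258 0.04785198]
yaw -10.777626865490529
yaw -9.076573024970894
-13.197795396816021
-13.005120609347847
[[ 0.     0.95   0.312  0.081]
 [ 1.    -0.001  0.001 -0.001]
 [ 0.001  0.312 -0.95  -0.142]
 [ 0.     0.     0.     1.   ]]
q6 -12.3 yaw 22.3
turn z 32.5 | shift [ 175. -569.  101.] = 13 x [ 13.4 -43.8   7.8]
turn z -0.0 | shift [  0.  -0. 118.] = 3 x [ 0.  -0.  39.3]
```

```bash
sed -i 's/(t-yaw+90)%180-90/(t-yaw+180)%360-180/' h.py
python3 - <<'E'
from h import *
plan([(0.481,.0202,.13,169.5),(0.481,.0202,.012,169.5)])
E
```

```text
q6 -12.3 yaw 22.3
turn z -147.2 | shift [-172.  570.  101.] = 13 x [-13.2  43.8   7.8]
turn z -0.0 | shift [  0.   0. 118.] = 3 x [ 0.   0.  39.3]
```

Call:
apply_moves(series=[[0,0,0,0,0,-10.5,1],[0,0,0,0,0,-10.5,1],[0,0,0,0,0,-10.5,1],[0,0,0,0,0,-10.5,1],[0,0,0,0,0,-10.5,1],[0,0,0,0,0,-10.5,1],[0,0,0,0,0,-10.5,1],[0,0,0,0,0,-10.5,1],[0,0,0,0,0,-10.5,1],[0,0,0,0,0,-10.5,1],[0,0,0,0,0,-10.5,1],[0,0,0,0,0,-10.5,1]], grip_force=40)

```text
time_s: 1.75
position: [0.2085, -0.5089, 0.2312]
tool_rot: [[-0.854, 0.521, -0.0], [0.521, 0.854, 0.0], [0.0, 0.0, -1.0]]
ft_force: [-0.1, -0.7, -0.2]
grip_width: 0.0853
gripper_force: 0.0
```

Call:
apply_moves(series=[[0,0,0,0,0,-10.6,1],[0,0,0,0,0,-10.6,1],[0,0,0,0,0,0,1]])

```text
time_s: 2.12
position: [0.2085, -0.5089, 0.2312]
tool_rot: [[-0.983, 0.184, -0.0], [0.184, 0.983, 0.0], [0.0, 0.0, -1.0]]
ft_force: [-0.3, -0.8, -0.2]
grip_width: 0.0854
gripper_force: 0.0
```

Run:
```python
from h import *
plan([(0.481,.0202,.2,169.5),(0.481,.0202,.012,169.5)])
```

```text
q6 -159.4 yaw 169.4
turn z -0.1 | shift [-172.  570.   31.] = 12 x [-14.3  47.5   2.6]
turn z -0.0 | shift [  0.   0. 188.] = 4 x [ 0.  0. 47.]
```

Call:
apply_moves(series=[[-14.3,47.5,2.6,0,0,0,1],[-14.3,47.5,2.6,0,0,0,1],[-14.3,47.5,2.6,0,0,0,1],[-14.3,47.5,2.6,0,0,0,1],[-14.3,47.5,2.6,0,0,0,1],[-14.3,47.5,2.6,0,0,0,1],[-14.3,47.5,2.6,0,0,0,1],[-14.3,47.5,2.6,0,0,0,1],[-14.3,47.5,2.6,0,0,0,1],[-14.3,47.5,2.6,0,0,0,1],[-14.3,47.5,2.6,0,0,0,1],[-14.3,47.5,2.6,0,0,0,1]])

```text
time_s: 3.62
position: [0.4819, 0.0217, 0.2002]
tool_rot: [[-0.982, 0.187, 0.0], [0.187, 0.982, -0.0], [-0.0, -0.0, -1.0]]
ft_force: [1.5, -1.3, 0.5]
grip_width: 0.0854
gripper_force: 0.0
```

Run:
```python
from h import *
im=grab("wrist","w1.png"); P=cloud(im); Z=P[:,:,2]
m=((Z>.024)&(Z<.04)).astype(np.uint8)
n,l,st,c=cv2.connectedComponentsWithStats(cv2.morphologyEx(m,cv2.MORPH_OPEN,np.ones((5,5),np.uint8)))
for i in range(1,n):
    if st[i,4]>800:
        q=P[l==i][:,:2].astype(np.float32)*1000; print(c[i],cv2.minAreaRect(q),P[l==i].mean(0))
plan([(0.481,.0202,.012,169.5)])
```

```text
[487.33489242  91.56594949] ((419.12384033203125, 256.5963134765625), (44.60532760620117, 43.84025573730469), 20.75830841064453) [0.41607648 0.24471906 0.03245339]
[277.60712695 189.78841871] ((476.6840515136719, 22.23459815979004), (43.837162017822266, 63.189231872558594), 79.50892639160156) [0.47525561 0.02258219 0.03074766]
[502.05411765 206.41529412] ((547.9134521484375, 274.5398864746094), (43.282203674316406, 43.21734619140625), 16.436840057373047) [0.54023891 0.26493084 0.03212413]
q6 -90.5 yaw 169.4
turn z -0.1 | shift [  1.  -6. 188.] = 4 x [ 0.3 -1.5 46.9]
```

View pics/w1.png

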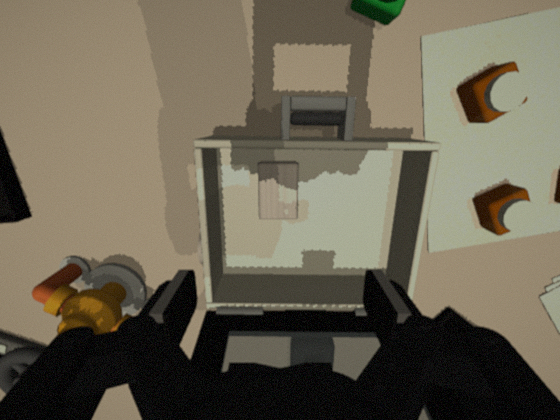

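The wrist view shows the tin at (278,190) in the open chamber, clear of the walls, with the green jar off to the top. The arm was still settling, so I average the two tin readings, giving (0.479, 0.021).

Run:
```python
from h import *
plan([(0.479,.021,.012,169.7)])
```

```text
q6 -90.5 yaw 169.4
turn z -0.3 | shift [  3.  -5. 188.] = 4 x [ 0.8 -1.4 46.9]
```

Call:
apply_moves(series=[[0,0,40,0,0,0,1],[0,0,40,0,0,0,1],[0,0,20,0,0,0,1],[0,0,0,0,0,0,1],[0,0,0,0,0,0,1]])

```text
time_s: 4.3
position: [0.4819, 0.02, 0.101]
tool_rot: [[-0.983, 0.184, 0.002], [0.184, 0.983, -0.0], [-0.002, -0.0, -1.0]]
ft_force: [-0.1, 0.1, -0.2]
grip_width: 0.0851
gripper_force: 0.0
```

Run:
```python
from h import *
im=grab("wrist"); P=cloud(im); Z=P[:,:,2]
m=((Z>.024)&(Z<.04)).astype(np.uint8)
n,l,st,c=cv2.connectedComponentsWithStats(cv2.morphologyEx(m,cv2.MORPH_OPEN,np.ones((5,5),np.uint8)))
for i in range(1,n):
    if st[i,4]>800:
        q=P[l==i][:,:2].astype(np.float32)*1000; print(c[i],cv2.minAreaRect(q),P[l==i].mean(0))
plan([(0.48,.021,.012,169.7)])
```

```text
[456.07109974 241.35652174] ((527.3402709960938, 154.81346130371094), (2.5786314010620117, 137.08657836914062), 78.56733703613281) [0.52065645 0.15609993 0.03218823]
[279.14592969 218.2160037 ] ((476.8055114746094, 22.166889190673828), (43.996524810791016, 63.0671501159668), 79.22220611572266) [0.47491698 0.02261745 0.03079192]
[281.51682086 341.3902439 ] ((590.0028076171875, 6.80865478515625), (165.59461975097656, 35.59955596923828), 66.265869140625) [0.58869773 0.00361103 0.03223393]
q6 -91.1 yaw 169.4
turn z -0.3 | shift [ 2.  1. 89.] = 2 x [ 1.   0.3 44.6]
```

Call:
apply_moves(series=[[4,1.5,40,0,0,0,1],[0,0,35,0,0,0,1],[0,0,14,0,0,0,1],[0,0,0,0,0,0,1],[0,0,0,0,0,0,0.2],[0,0,0,0,0,0,0.2],[0,0,0,0,0,0,0.2],[0,0,0,0,0,0,0.2],[0,0,0,0,0,0,0.2],[0,0,0,0,0,0,0.2]], grip_force=50)

```text
time_s: 5.6
position: [0.478, 0.0221, 0.0118]
tool_rot: [[-0.983, 0.183, 0.001], [0.183, 0.983, -0.0], [-0.001, -0.0, -1.0]]
ft_force: [-1.4, 0.0, 7.4]
grip_width: 0.043
gripper_force: 51.4
```

Call:
apply_moves(series=[[0,0,-30,0,0,0,0.2],[0,0,-50,0,0,0,0.2],[0,0,-50,0,0,0,0.2],[0,0,0,0,0,0,0.2]])

```text
time_s: 6.1
position: [0.4791, 0.022, 0.1444]
tool_rot: [[-0.983, 0.183, 0.007], [0.183, 0.983, -0.001], [-0.007, -0.0, -1.0]]
ft_force: [-0.3, 0.4, -1.7]
grip_width: 0.0426
gripper_force: 51.2
```

Run:
```python
from h import *
plan([(0.3845,-.347,.142,169.5),(0.3845,-.347,.013,169.5)])
```

```text
q6 -91.0 yaw 169.5
turn z -0.0 | shift [  26. -380.    2.] = 8 x [  3.2 -47.5   0.3]
turn z -0.0 | shift [  0.   0. 129.] = 3 x [ 0.  0. 43.]
```

Call:
apply_moves(series=[[3,-47,0,0,0,0,0.2],[3,-47,0,0,0,0,0.2],[3,-47,0,0,0,0,0.2],[3,-47,0,0,0,0,0.2],[3,-47,0,0,0,0,0.2],[3,-48,0,0,0,0,0.2],[3,-48,0,0,0,0,0.2],[3,-48,0,0,0,0,0.2],[0,0,0,0,0,0,0.2],[0,0,0,0,0,0,0.2]])

```text
time_s: 7.35
position: [0.3845, -0.3452, 0.1401]
tool_rot: [[-0.983, 0.183, -0.001], [0.183, 0.983, 0.002], [0.002, 0.002, -1.0]]
ft_force: [-0.2, 0.8, -1.2]
grip_width: 0.0431
gripper_force: 51.3
```

Call:
apply_moves(series=[[0,0,45,0,0,0,0.2],[0,0,45,0,0,0,0.2],[0,0,25,0,0,0,0.2],[0,0,10,0,0,0,0.2],[0,0,3,0,0,0,0.2],[0,0,0,0,0,0,0.2]])

```text
time_s: 8.1
position: [0.3852, -0.346, 0.0139]
tool_rot: [[-0.983, 0.182, 0.001], [0.182, 0.983, -0.001], [-0.001, -0.001, -1.0]]
ft_force: [-0.4, -0.3, -0.6]
grip_width: 0.0427
gripper_force: 51.3
```

Call:
apply_moves(series=[[0,0,1,0,0,0,0.75],[0,0,0,0,0,0,0.75],[0,0,0,0,0,0,0.75],[0,0,-40,0,0,0,0.75],[0,0,-50,0,0,0,1],[0,0,-50,0,0,0,1],[0,0,-30,0,0,0,1],[0,0,0,0,0,0,1]])

```text
time_s: 9.1
position: [0.3853, -0.3465, 0.1842]
tool_rot: [[-0.983, 0.183, 0.003], [0.183, 0.983, -0.004], [-0.003, -0.003, -1.0]]
ft_force: [0.1, -0.0, -0.2]
grip_width: 0.0854
gripper_force: 0.0
```

```bash
python3 m.py | grep -v lid
python3 - <<'E'
from h import *
plan([(0.43,.1,.185,169.5),(0.423,.2535,.185,160),(0.423,.2535,.012,160)])
E
```

```text
jar>15mm px [193. 203.] ctr [0.5524 0.2719] rectctr [0.5522 0.2716] sides 0.046 0.045 ang 16.700000000000003 medz 0.038
jar>15mm px [160. 206.] ctr [0.5413 0.365 ] rectctr [0.5412 0.3653] sides 0.047 0.044 ang 1.2999999999999972 medz 0.038
jar>15mm px [152. 242.] ctr [0.4426 0.3813] rectctr [0.4427 0.3811] sides 0.046 0.044 ang 15.400000000000006 medz 0.038
jar>15mm px [199. 250.] ctr [0.4229 0.2538] rectctr [0.423  0.2538] sides 0.045 0.043 ang 19.700000000000003 medz 0.039
tray px [416. 269.] ctr [ 0.3804 -0.3548] rectctr [ 0.3765 -0.3624] sides 0.148 0.178 ang 83.0 medz 0.008
wheel px [380. 193.] ctr [ 0.5793 -0.2213] rectctr [ 0.5791 -0.2221] sides 0.06 0.059 ang 1.4000000000000057 medz 0.146
rim px [276. 220.] ctr [0.5089 0.0438] rectctr [0.5025 0.0515] sides 0.217 0.226 ang 79.2 medz 0.072
green px [234. 291.] ctr [0.3107 0.1524] rectctr [0.3107 0.1526] sides 0.045 0.043 ang 57.5 medz 0.038
[0.62729341 0.02535961 0.26466206] [ 0.61334733 -0.08464658  0.26420424] [0.65120516 0.13433159 0.25529242]
q6 -134.6 yaw 169.5
turn z -0.0 | shift [ 37. 447.  -2.] = 9 x [ 4.1 49.6 -0.3]
turn z 9.5 | shift [ 59. 142.  -0.] = 4 x [14.8 35.5 -0. ]
turn z 0 | shift [  0.   0. 173.] = 4 x [ 0.   0.  43.2]
```

Jars are unmoved. Jar D is at (0.423, 0.2535) with its sides at 19.7°, so the tool yaw is 199.7.

Call:
apply_moves(series=[[4,50,0,0,0,0,1],[4,50,0,0,0,0,1],[4,50,0,0,0,0,1],[4,50,0,0,0,0,1],[4,50,0,0,0,0,1],[4,50,0,0,0,0,1],[4,50,0,0,0,0,1],[4,50,0,0,0,0,1],[4,50,0,0,0,0,1],[0,0,0,0,0,-10,1],[0,0,0,0,0,-10,1],[0,0,0,0,0,-10,1]])

```text
time_s: 10.65
position: [0.4309, 0.1033, 0.1807]
tool_rot: [[-0.941, -0.339, -0.003], [-0.339, 0.941, 0.0], [0.003, 0.001, -1.0]]
ft_force: [0.3, 0.1, 0.8]
grip_width: 0.0854
gripper_force: 0.0
```

```bash
cat > w.py <<'E'
from h import *
def look():
    im=grab("wrist"); P=cloud(im); Z=P[:,:,2]
    m=((Z>.025)&(Z<.06)).astype(np.uint8); m[330:]=0
    hsv=cv2.cvtColor(im["frame"],cv2.COLOR_RGB2HSV)
    n,l,st,c=cv2.connectedComponentsWithStats(cv2.morphologyEx(m,cv2.MORPH_OPEN,np.ones((5,5),np.uint8)))
    for i in range(1,n):
        if st[i,4]>500:
            q=P[l==i]; r=cv2.minAreaRect(q[:,:2].astype(np.float32)*1000)
            print(c[i].round(),"ctr",np.round(r[0],1),"size",np.round(r[1],1),"ang",round(r[2],1),"zmax",np.percentile(q[:,2],95).round(3),"hue",np.median(hsv[l==i][:,0]))
E
python3 - <<'E'
from w import *
look(); plan([(0.423,.2535,.185,199.7),(0.423,.2535,.012,199.7)])
E
```

```text
[375.  96.] ctr [305.7 155.3] size [44.2 44.3] ang 58.1 zmax 0.045 hue 65.0
[176. 148.] ctr [412.3  -4.1] size [77.2  1.3] ang 78.7 zmax 0.058 hue 24.0
[112. 246.] ctr [505.6 -18.2] size [ 73.9 159.7] ang 78.4 zmax 0.058 hue 24.0
[307. 224.] ctr [441.7 140.4] size [75.1  1.1] ang 78.5 zmax 0.059 hue 24.0
[415. 235.] ctr [418.3 256.4] size [43.1 44. ] ang 20.1 zmax 0.045 hue 28.0
[296. 291.] ctr [524.5 155.3] size [  1.7 124.1] ang 78.5 zmax 0.058 hue 23.0
[507. 286.] ctr [438.1 385.1] size [43.7 44.6] ang 16.9 zmax 0.045 hue 21.0
q6 -112.1 yaw -159.8
turn z 0.5 | shift [-43. 144.  -4.] = 4 x [-10.8  36.   -1.1]
turn z -0.0 | shift [ -0.   0. 173.] = 4 x [-0.   0.  43.2]
```

Call:
apply_moves(series=[[-10,36,0,0,0,0,1],[-10,36,0,0,0,0,1],[-10,37,0,0,0,0,1],[-11,37,0,0,0,0,1],[0,0,45,0,0,0,1],[0,0,50,0,0,0,1],[0,0,50,0,0,0,1],[0,0,24,0,0,0,1],[0,0,0,0,0,0,1]])

```text
time_s: 11.82
position: [0.4202, 0.2539, 0.0111]
tool_rot: [[-0.944, -0.331, -0.005], [-0.331, 0.944, -0.002], [0.005, 0.0, -1.0]]
ft_force: [0.1, 0.7, 1.0]
grip_width: 0.0855
gripper_force: 0.0
```

Call:
apply_moves(series=[[0,0,0,0,0,0,0.2],[0,0,0,0,0,0,0.2],[0,0,0,0,0,0,0.2],[0,0,0,0,0,0,0.2],[0,0,0,0,0,0,0.2],[0,0,-30,0,0,0,0.2],[0,0,-50,0,0,0,0.2],[0,0,-50,0,0,0,0.2],[0,0,0,0,0,0,0.2]])

```text
time_s: 12.95
position: [0.423, 0.255, 0.147]
tool_rot: [[-0.943, -0.333, 0.008], [-0.333, 0.943, 0.003], [-0.008, -0.0, -1.0]]
ft_force: [0.7, -0.0, -2.2]
grip_width: 0.0428
gripper_force: 51.2
```

Run:
```python
from h import *
plan([(0.54,-.005,.145,169.5),(0.54,-.005,.02,169.5)])
```

```text
q6 -92.2 yaw -160.5
turn z 30.0 | shift [-162. -234.    2.] = 6 x [-27.1 -39.    0.3]
turn z -0.0 | shift [  0.   0. 125.] = 3 x [ 0.   0.  41.7]
```

Call:
apply_moves(series=[[0,0,0,0,0,10,0.2],[0,0,0,0,0,10,0.2],[0,0,0,0,0,10,0.2],[-27,-39,0,0,0,0,0.2],[-27,-39,0,0,0,0,0.2],[-27,-39,0,0,0,0,0.2],[-27,-39,0,0,0,0,0.2],[-27,-39,0,0,0,0,0.2],[-27,-39,0,0,0,0,0.2],[0,0,0,0,0,0,0.2]])

```text
time_s: 14.2
position: [0.5387, -0.0078, 0.1421]
tool_rot: [[-0.982, 0.187, -0.001], [0.187, 0.982, -0.0], [0.001, -0.0, -1.0]]
ft_force: [-0.7, 0.3, -0.9]
grip_width: 0.0435
gripper_force: 33.5
```

Call:
apply_moves(series=[[0,0,30,0,0,0,0.2],[0,0,45,0,0,0,0.2],[0,0,30,0,0,0,0.2],[0,0,15,0,0,0,0.2],[0,0,5,0,0,0,0.2],[0,0,0,0,0,0,0.2]])

```text
time_s: 14.95
position: [0.5371, -0.0043, 0.0208]
tool_rot: [[-0.983, 0.182, -0.0], [0.182, 0.983, 0.0], [0.0, 0.0, -1.0]]
ft_force: [-12.3, 2.3, 27.5]
grip_width: 0.0429
gripper_force: 63.1
```

Call:
apply_moves(series=[[0,0,-2,0,0,0,0.2],[0,0,0,0,0,0,0.72],[0,0,0,0,0,0,0.72],[0,0,0,0,0,0,0.72],[0,0,-40,0,0,0,0.72],[0,0,-50,0,0,0,0.72],[0,0,-50,0,0,0,1],[0,0,-20,0,0,0,1],[0,0,0,0,0,0,1]])

```text
time_s: 16.08
position: [0.5387, -0.0051, 0.1813]
tool_rot: [[-0.983, 0.182, 0.003], [0.182, 0.983, -0.001], [-0.003, -0.0, -1.0]]
ft_force: [-0.2, 0.2, -0.8]
grip_width: 0.0849
gripper_force: 0.0
```

Run:
```python
from w import *
im=grab("wrist","w2.png")
look(); plan([(0.49,.17,.185,180),(0.552,.2725,.185,196.7),(0.552,.2725,.012,196.7)])
```

```text
[229. 108.] ctr [461.7 -17.4] size [58.2 88.4] ang 79.5 zmax 0.058 hue 24.0
[381. 201.] ctr [515.6  51. ] size [212.8 166.7] ang 78.3 zmax 0.058 hue 23.0
[545. 164.] ctr [550.3 268.7] size [45.1 32. ] ang 14.0 zmax 0.044 hue 15.0
[280. 198.] ctr [534.2  -2.5] size [43.5 42.8] ang 80.9 zmax 0.052 hue 21.0
[ 47. 242.] ctr [ 539.1 -244.4] size [45.  15.8] ang 67.4 zmax 0.059 hue 11.0
[138. 289.] ctr [ 602.5 -177.3] size [37.8 14.7] ang 27.9 zmax 0.059 hue 11.0
[505. 315.] ctr [722.3 230.3] size [55.2 25.9] ang 41.2 zmax 0.048 hue 60.0
q6 -92.6 yaw 169.5
turn z -10.5 | shift [ 48. 175.  -6.] = 4 x [11.9 43.8 -1.5]
turn z -16.7 | shift [-89.  80.  -0.] = 3 x [-29.6  26.8  -0. ]
turn z -0.0 | shift [ -0.   0. 173.] = 4 x [-0.   0.  43.2]
```

View pics/w2.png

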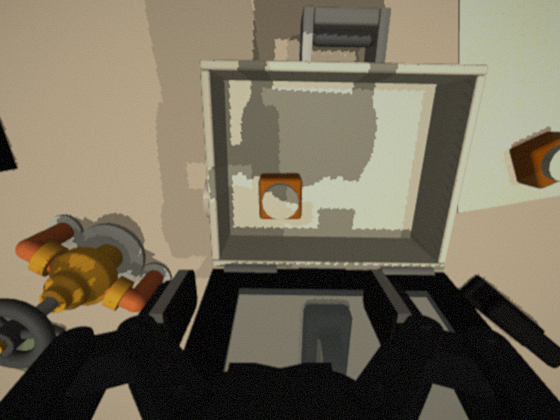

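The jar stands upright in the chamber at (280,198), so the high force came only from the slackened grip letting it slip. Next is the jar at (0.552, 0.272).

Call:
apply_moves(series=[[0,0,0,0,0,-9,1],[0,0,0,0,0,-9,1],[0,0,0,0,0,-9,1],[-15,44,0,0,0,0,1],[-15,44,0,0,0,0,1],[-15,44,0,0,0,0,1],[-15,43,0,0,0,0,1],[-16,43,0,0,0,0,1],[-16,44,0,0,0,0,1],[0,0,40,0,0,0,1],[0,0,40,0,0,0,1],[0,0,0,0,0,0,1]])

```text
time_s: 17.68
position: [0.5501, 0.2716, 0.0962]
tool_rot: [[-0.959, -0.284, -0.008], [-0.284, 0.959, -0.002], [0.009, 0.0, -1.0]]
ft_force: [1.0, 0.6, 1.3]
grip_width: 0.0855
gripper_force: 0.0
```

Run:
```python
from w import *
look(); plan([(0.551,.2725,.012,196.7)])
```

```text
[132. 156.] ctr [536.9 160.2] size [  3.2 178.2] ang 78.9 zmax 0.058 hue 23.0
[483. 128.] ctr [439.4 385.1] size [44.1 44.7] ang 16.3 zmax 0.045 hue 30.0
[283. 229.] ctr [548.8 275.4] size [43.5 44. ] ang 17.3 zmax 0.044 hue 20.0
[402. 248.] ctr [538.3 368.8] size [43.3 44. ] ang 88.0 zmax 0.044 hue 22.0
[ 30. 247.] ctr [609.2  97.4] size [66.1  3.6] ang 78.4 zmax 0.058 hue 24.0
q6 -91.2 yaw -163.5
turn z -0.2 | shift [ 0.  1. 87.] = 2 x [ 0.1  0.3 43.4]
```

Call:
apply_moves(series=[[0,2,40,0,0,0,1],[0,0,40,0,0,0,1],[0,0,5,0,0,0,1],[0,0,0,0,0,0,0.2],[0,0,0,0,0,0,0.2],[0,0,0,0,0,0,0.2],[0,0,0,0,0,0,0.2],[0,0,0,0,0,0,0.2],[0,0,-30,0,0,0,0.2],[0,0,-50,0,0,0,0.2],[0,0,-50,0,0,0,0.2],[0,0,0,0,0,0,0.2]])

```text
time_s: 19.23
position: [0.5531, 0.2746, 0.1502]
tool_rot: [[-0.959, -0.284, 0.009], [-0.284, 0.959, 0.003], [-0.009, -0.0, -1.0]]
ft_force: [0.5, -0.0, -1.1]
grip_width: 0.0429
gripper_force: 51.3
```

Run:
```python
from h import *
plan([(0.557,.089,.145,169.5),(0.557,.089,.02,169.5)])
```

```text
q6 -91.1 yaw -163.5
turn z 27.0 | shift [ -38. -182.    5.] = 4 x [ -9.4 -45.4   1.3]
turn z -0.0 | shift [  0.   0. 125.] = 3 x [ 0.   0.  41.7]
```

Call:
apply_moves(series=[[0,0,0,0,0,9,0.2],[0,0,0,0,0,9,0.2],[0,0,0,0,0,9,0.2],[-9,-45,0,0,0,0,0.2],[-9,-45,0,0,0,0,0.2],[-9,-46,0,0,0,0,0.2],[-9,-46,0,0,0,0,0.2],[0,0,0,0,0,0,0.2],[0,0,0,0,0,0,0.2]])

```text
time_s: 20.35
position: [0.5534, 0.0889, 0.1448]
tool_rot: [[-0.983, 0.183, -0.001], [0.183, 0.983, 0.0], [0.001, 0.0, -1.0]]
ft_force: [-0.5, 0.1, -0.8]
grip_width: 0.0431
gripper_force: 51.3
```

Run:
```python
from h import *
plan([(0.557,.089,.021,169.5)])
```

```text
q6 -82.5 yaw 169.5
turn z -0.0 | shift [ -4.   1. 124.] = 3 x [-1.2  0.3 41.3]
```

Call:
apply_moves(series=[[0,0,30,0,0,0,0.2],[0,0,45,0,0,0,0.2],[0,0,30,0,0,0,0.2],[0,0,14,0,0,0,0.2],[0,0,3,0,0,0,0.2],[0,0,0,0,0,0,0.2]])

```text
time_s: 21.1
position: [0.5537, 0.0895, 0.0243]
tool_rot: [[-0.983, 0.181, 0.001], [0.181, 0.983, 0.0], [-0.001, 0.0, -1.0]]
ft_force: [-2.9, 0.7, 4.7]
grip_width: 0.043
gripper_force: 52.7
```

Call:
apply_moves(series=[[0,0,0,0,0,0,0.72],[0,0,0,0,0,0,0.72],[0,0,0,0,0,0,0.72],[0,0,-40,0,0,0,0.72],[0,0,-50,0,0,0,0.72],[0,0,-50,0,0,0,1],[0,0,-20,0,0,0,1],[0,0,0,0,0,0,1]])

```text
time_s: 22.1
position: [0.5541, 0.0885, 0.1843]
tool_rot: [[-0.983, 0.183, 0.003], [0.183, 0.983, -0.0], [-0.003, 0.0, -1.0]]
ft_force: [0.2, -1.0, -1.3]
grip_width: 0.0855
gripper_force: 0.0
```

Run:
```python
from w import *
look(); plan([(0.54,.366,.181,181),(0.4415,.3825,.181,195.8)])
plan([(0.4415,.3825,.181,195.8)])
```

```text
[203. 193.] ctr [515.5  49.8] size [213.6 166.2] ang 78.5 zmax 0.058 hue 24.0
[544. 135.] ctr [537.8 360.7] size [27.6 44. ] ang 88.2 zmax 0.044 hue 15.0
[280. 196.] ctr [549.8  91.5] size [43.5 43.4] ang 80.6 zmax 0.052 hue 20.0
[189. 198.] ctr [534.8  -1.9] size [44.1 43.8] ang 79.2 zmax 0.052 hue 21.0
[ 39. 277.] ctr [ 587.9 -192.6] size [85.3 29.5] ang 26.9 zmax 0.059 hue 17.0
q6 -82.5 yaw 169.5
turn z -11.5 | shift [  9. 278.   2.] = 6 x [ 1.4 46.3  0.3]
turn z -14.8 | shift [90. 43. -0.] = 2 x [45.1 21.3 -0. ]
q6 -82.5 yaw 169.5
turn z -26.3 | shift [ 28. 313.   2.] = 7 x [ 4.  44.8  0.3]
```

Call:
apply_moves(series=[[0,0,0,0,0,-10,1],[1,46,0,0,0,0,1],[1,46,0,0,0,0,1],[2,46,0,0,0,0,1],[2,46,0,0,0,0,1],[2,47,0,0,0,0,1],[2,47,0,0,0,0,1],[0,0,40,0,0,0,1],[0,0,40,0,0,0,1],[0,0,0,0,0,0,1]])

```text
time_s: 23.4
position: [0.5442, 0.3658, 0.0986]
tool_rot: [[-1.0, 0.009, -0.008], [0.009, 1.0, -0.004], [0.008, -0.004, -1.0]]
ft_force: [-1.3, -0.1, 0.5]
grip_width: 0.085
gripper_force: 0.0
```

Run:
```python
from w import *
look(); plan([(0.540,.366,.012,179.5)])
```

```text
[307.  79.] ctr [438.9 386.3] size [44.1 44.1] ang 16.2 zmax 0.045 hue 33.0
[  9. 233.] ctr [537.6 160.1] size [  4.4 180. ] ang 78.5 zmax 0.044 hue 24.0
[502. 218.] ctr [537.1 535.7] size [43.7 44.1] ang 62.1 zmax 0.045 hue 145.0
[283. 220.] ctr [537.9 370. ] size [43.5 43.3] ang 87.9 zmax 0.044 hue 19.0
q6 -65.9 yaw 179.5
turn z -0.0 | shift [ 6. -0. 90.] = 2 x [ 2.8 -0.2 44.8]
```

Call:
apply_moves(series=[[5,2,40,0,0,0,1],[0,0,40,0,0,0,1],[0,0,5,0,0,0,1],[0,0,0,0,0,0,0.2],[0,0,0,0,0,0,0.2],[0,0,0,0,0,0,0.2],[0,0,0,0,0,0,0.2],[0,0,0,0,0,0,0.2],[0,0,-30,0,0,0,0.2],[0,0,-50,0,0,0,0.2],[0,0,-50,0,0,0,0.2],[0,0,0,0,0,0,0.2]])

```text
time_s: 24.95
position: [0.5427, 0.3694, 0.1534]
tool_rot: [[-1.0, 0.009, 0.009], [0.009, 1.0, 0.004], [-0.009, 0.004, -1.0]]
ft_force: [-0.8, 0.8, -1.5]
grip_width: 0.0424
gripper_force: 51.3
```

Run:
```python
from h import *
plan([(0.49,.102,.145,169.5)])
```

```text
q6 -65.6 yaw 179.5
turn z 10.0 | shift [   3. -273.    8.] = 6 x [  0.5 -45.4   1.4]
```

Call:
apply_moves(series=[[0,0,0,0,0,10,0.2],[1,-45,0,0,0,0,0.2],[1,-45,0,0,0,0,0.2],[1,-45,0,0,0,0,0.2],[1,-46,0,0,0,0,0.2],[2,-46,0,0,0,0,0.2],[2,-46,0,0,0,0,0.2],[0,0,0,0,0,0,0.2],[0,0,0,0,0,0,0.2]])

```text
time_s: 26.08
position: [0.4834, 0.1019, 0.1479]
tool_rot: [[-0.983, 0.183, -0.0], [0.183, 0.983, 0.0], [0.0, 0.0, -1.0]]
ft_force: [0.4, 0.0, -1.5]
grip_width: 0.0424
gripper_force: 51.3
```

Run:
```python
from h import *
plan([(0.487,.102,.022,169.5)])
```

```text
q6 -81.3 yaw 169.5
turn z -0.0 | shift [ -4.   1. 126.] = 3 x [-1.2  0.2 42. ]
```

Call:
apply_moves(series=[[0,0,30,0,0,0,0.2],[0,0,45,0,0,0,0.2],[0,0,30,0,0,0,0.2],[0,0,14,0,0,0,0.2],[0,0,2,0,0,0,0.2],[0,0,0,0,0,0,0.2]])

```text
time_s: 26.82
position: [0.4839, 0.1023, 0.0275]
tool_rot: [[-0.983, 0.182, 0.001], [0.182, 0.983, 0.0], [-0.001, 0.0, -1.0]]
ft_force: [0.5, -0.5, -1.9]
grip_width: 0.0424
gripper_force: 52.7
```

Call:
apply_moves(series=[[0,0,0,0,0,0,0.72],[0,0,0,0,0,0,0.72],[0,0,0,0,0,0,0.72],[0,0,-40,0,0,0,0.72],[0,0,-50,0,0,0,0.72],[0,0,-50,0,0,0,1],[0,0,-20,0,0,0,1],[0,0,0,0,0,0,1]])

```text
time_s: 27.82
position: [0.4839, 0.1017, 0.1882]
tool_rot: [[-0.983, 0.183, 0.003], [0.183, 0.983, -0.0], [-0.003, 0.0, -1.0]]
ft_force: [-0.6, -1.0, -0.7]
grip_width: 0.0854
gripper_force: 0.0
```

Run:
```python
from w import *
look(); plan([(0.4405,.384,.181,196)])
```

```text
[299.  11.] ctr [321.4 149.6] size [46.7 20.7] ang 79.7 zmax 0.044 hue 65.0
[546. 105.] ctr [440.7 377.3] size [44.  28.6] ang 14.1 zmax 0.044 hue 15.0
[136. 229.] ctr [494.5 -52.6] size [  2.3 159.5] ang 78.6 zmax 0.058 hue 24.0
[283. 284.] ctr [568.8 108. ] size [113.4 225.5] ang 34.4 zmax 0.058 hue 24.0
[280. 194.] ctr [480.  104.7] size [43.9 44.4] ang 78.8 zmax 0.052 hue 20.0
[280. 256.] ctr [549.2  92.2] size [43.7 42.8] ang 79.7 zmax 0.052 hue 21.0
[197. 256.] ctr [534.5  -2.2] size [44.5 43.7] ang 80.1 zmax 0.052 hue 16.0
[ 32. 313.] ctr [ 562.5 -208.4] size [60.8 32.7] ang 38.0 zmax 0.059 hue 19.0
q6 -81.4 yaw 169.5
turn z -26.5 | shift [-37. 283.   6.] = 6 x [-6.1 47.2  1. ]
```

Call:
apply_moves(series=[[0,0,0,0,0,-9,1],[0,0,0,0,0,-9,1],[0,0,0,0,0,-8.5,1],[-6,47,0,0,0,0,1],[-6,47,0,0,0,0,1],[-6,47,0,0,0,0,1],[-6,47,0,0,0,0,1],[-6,47,0,0,0,0,1],[-6,47,0,0,0,0,1],[0,0,40,0,0,0,1],[0,0,44,0,0,0,1],[0,0,0,0,0,0,1]])

```text
time_s: 29.38
position: [0.4385, 0.3816, 0.0991]
tool_rot: [[-0.961, -0.275, -0.008], [-0.275, 0.961, -0.005], [0.009, -0.002, -1.0]]
ft_force: [-0.1, 1.3, 0.5]
grip_width: 0.0854
gripper_force: 0.0
```

Run:
```python
from w import *
look(); plan([(0.4405,.384,.012,196)])
```

```text
[506. 178.] ctr [355.2 530.8] size [44.1 44.1] ang 8.2 zmax 0.045 hue 29.0
[283. 229.] ctr [438.1 386.1] size [42.9 44. ] ang 16.4 zmax 0.044 hue 19.0
q6 -76.6 yaw -164.0
turn z -0.0 | shift [-1.  1. 90.] = 2 x [-0.5  0.7 44.9]
```

Call:
apply_moves(series=[[0,2,40,0,0,0,1],[0,0,40,0,0,0,1],[0,0,6,0,0,0,1],[0,0,0,0,0,0,0.2],[0,0,0,0,0,0,0.2],[0,0,0,0,0,0,0.2],[0,0,0,0,0,0,0.2],[0,0,0,0,0,0,0.2],[0,0,-30,0,0,0,0.2],[0,0,-50,0,0,0,0.2],[0,0,-50,0,0,0,0.2],[0,0,0,0,0,0,0.2]])

```text
time_s: 30.92
position: [0.4414, 0.3855, 0.152]
tool_rot: [[-0.961, -0.275, 0.008], [-0.275, 0.961, 0.005], [-0.009, 0.002, -1.0]]
ft_force: [0.1, -0.4, -1.4]
grip_width: 0.0428
gripper_force: 51.1
```

Run:
```python
from h import *
plan([(0.467,.0085,.145,169.5)])
```

```text
q6 -76.4 yaw -164.0
turn z 26.5 | shift [ -94. -366.    7.] = 8 x [-11.7 -45.8   0.9]
```

Call:
apply_moves(series=[[0,0,0,0,0,9,0.2],[0,0,0,0,0,9,0.2],[0,0,0,0,0,8.5,0.2],[-12,-46,0,0,0,0,0.2],[-12,-46,0,0,0,0,0.2],[-12,-46,0,0,0,0,0.2],[-12,-46,0,0,0,0,0.2],[-12,-46,0,0,0,0,0.2],[-12,-46,0,0,0,0,0.2],[-11,-45,0,0,0,0,0.2],[-11,-45,0,0,0,0,0.2],[0,0,0,0,0,0,0.2]])

```text
time_s: 32.42
position: [0.4654, 0.0053, 0.1467]
tool_rot: [[-0.982, 0.187, -0.001], [0.187, 0.982, -0.0], [0.001, -0.0, -1.0]]
ft_force: [0.0, 0.9, -0.5]
grip_width: 0.0426
gripper_force: 51.2
```

Run:
```python
from h import *
plan([(0.467,.0085,.025,169.5)])
```

```text
q6 -93.2 yaw 169.2
turn z -0.3 | shift [ -1.   3. 122.] = 3 x [-0.3  1.2 40.6]
```

Call:
apply_moves(series=[[0,0,30,0,0,0,0.2],[0,0,45,0,0,0,0.2],[0,0,30,0,0,0,0.2],[0,0,14,0,0,0,0.2],[0,0,3,0,0,0,0.2],[0,0,0,0,0,0,0.2]])

```text
time_s: 33.17
position: [0.4644, 0.0087, 0.026]
tool_rot: [[-0.983, 0.181, -0.001], [0.181, 0.983, 0.0], [0.001, 0.0, -1.0]]
ft_force: [-7.8, -0.4, 17.7]
grip_width: 0.0428
gripper_force: 54.5
```

Call:
apply_moves(series=[[0,0,0,0,0,0,0.72],[0,0,0,0,0,0,0.72],[0,0,0,0,0,0,0.72],[0,0,-40,0,0,0,0.72],[0,0,-50,0,0,0,0.72],[0,0,-50,0,0,0,0],[0,0,-50,0,0,0,0],[0,0,-50,0,0,0,0],[0,0,-40,0,0,0,0],[0,0,0,0,0,0,0]])

```text
time_s: 34.42
position: [0.4662, 0.0075, 0.3075]
tool_rot: [[-0.983, 0.183, 0.005], [0.183, 0.983, -0.001], [-0.006, -0.0, -1.0]]
ft_force: [-0.7, -0.2, -0.7]
grip_width: 0.0004
gripper_force: 0.0
```

```bash
python3 - <<'E'
from w import *
look()
im=grab("top","top2.png"); P=cloud(im); Z=P[:,:,2]; im2=grab("scene","scene2.png")
plan([(.69,.012,.305,169.2)])
E
sed -n 1p m.py >/dev/null; python3 m.py | egrep "jar|tray|wheel|lid|^\["
```

```text
[371.  31.] ctr [305.7 155.3] size [44.1 43.4] ang 58.4 zmax 0.045 hue 65.0
[ 30. 165.] ctr [ 384.6 -343.6] size [44.7 62.6] ang 79.4 zmax 0.029 hue 22.0
[359. 229.] ctr [522.1  76.6] size [158.3 163.6] ang 78.6 zmax 0.058 hue 24.0
[280. 174.] ctr [461.7  10.9] size [43.6 43.5] ang 79.3 zmax 0.052 hue 22.0
[346. 173.] ctr [479.2 104.7] size [44.  43.2] ang 79.6 zmax 0.052 hue 23.0
[280. 221.] ctr [534.2  -2.7] size [42.7 43.3] ang 79.3 zmax 0.052 hue 21.0
[343. 220.] ctr [549.6  91.7] size [43.9 43.5] ang 79.6 zmax 0.052 hue 21.0
[449. 311.] ctr [744.5 250.3] size [115.1  26.3] ang 41.2 zmax 0.052 hue 50.0
q6 -93.2 yaw 169.5
turn z 0.3 | shift [-220.   46.   -1.] = 5 x [-44.    9.3  -0.2]
tray px [413. 268.] ctr [ 0.3837 -0.3465] rectctr [ 0.3848 -0.3473] sides 0.135 0.144 ang 83.0 medz 0.005
wheel px [380. 193.] ctr [ 0.5792 -0.2213] rectctr [ 0.5791 -0.2221] sides 0.06 0.059 ang 1.4000000000000057 medz 0.146
lid top z 0.2743507126175695
[0.62739762 0.02614325 0.26481945] [ 0.61095636 -0.08458582  0.26475565] [0.65123407 0.13434017 0.25513641]
```

View pics/scene2.png

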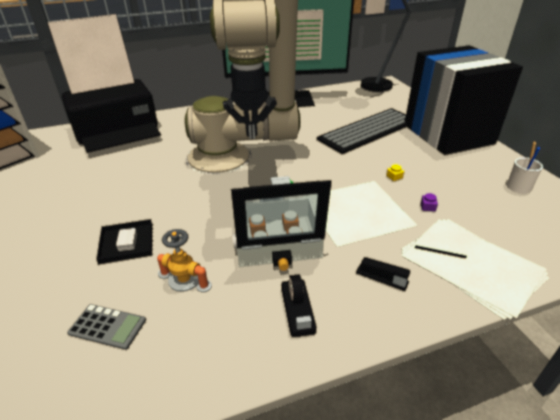

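View pics/top2.png

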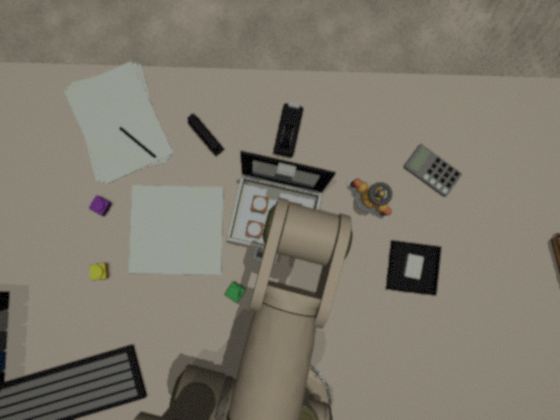

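All four jars stand in the chamber and the tin is in the tray at (413,266) of the top view. The lid edge peaks at z≈0.27, so I go over it with closed fingers.

Call:
apply_moves(series=[[-40,10,-2,0,0,0,0],[-40,10,0,0,0,0,0],[-40,10,0,0,0,0,0],[-40,10,0,0,0,0,0],[-40,10,0,0,0,0,0],[0,0,0,0,0,0,0],[0,0,0,0,0,0,0]], grip_force=40)

```text
time_s: 35.5
position: [0.6708, 0.0203, 0.3061]
tool_rot: [[-0.983, 0.183, -0.002], [0.183, 0.983, 0.0], [0.002, -0.0, -1.0]]
ft_force: [-0.7, -0.9, 1.1]
grip_width: 0.0001
gripper_force: 0.0
```

Call:
apply_moves(series=[[0,0,40,0,0,0,0],[0,0,35,0,0,0,0],[0,0,0,0,0,0,0],[15,0,0,0,0,0,0],[12,0,0,0,0,0,0],[11,0,0,0,0,0,0],[12,0,-2,0,0,0,0],[12,0,-2,0,0,0,0],[11,0,-2,0,0,0,0],[0,0,0,0,0,0,0]])

```text
time_s: 36.75
position: [0.5987, 0.0338, 0.2386]
tool_rot: [[-0.983, 0.182, -0.0], [0.182, 0.983, -0.0], [0.0, -0.0, -1.0]]
ft_force: [0.4, 0.3, -0.2]
grip_width: 0.0001
gripper_force: 0.0
```

Call:
apply_moves(series=[[16,0,1,0,0,0,0],[17,0,1,0,0,0,0],[12,0,5,0,0,0,0],[13,0,6,0,0,0,0],[10,0,6,0,0,0,0],[11,0,7,0,0,0,0],[0,0,0,0,0,0,0]])

```text
time_s: 37.62
position: [0.5212, 0.0481, 0.2118]
tool_rot: [[-0.983, 0.183, -0.001], [0.183, 0.983, 0.0], [0.001, -0.0, -1.0]]
ft_force: [-0.8, -0.2, -0.6]
grip_width: 0.0001
gripper_force: 0.0
```

Run:
```python
from h import *
grab("scene","scene3.png"); s=telemetry.observe()
C=np.array([.5175,.049]); a=np.radians(-10.7); R=np.array([[np.cos(a),-np.sin(a)],[np.sin(a),np.cos(a)]])
print("local",(R.T@(s["position"][:2]-C)).round(3),s["position"][2],s["ft_force"])
```

```text
local [ 0.004 -0.   ] 0.21205123536437523 [ 0.37653568 -0.68790014  0.18129689]
```

View pics/scene3.png

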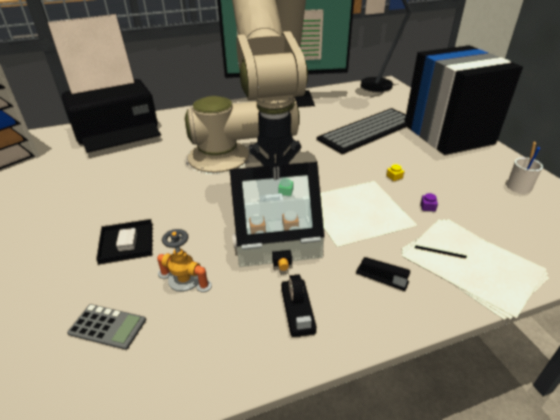

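The lid is following the fingers and is now at about 0.9 rad, with the fingertip at (275,175) near its front edge. I keep following the arc down.

Call:
apply_moves(series=[[9,0,8,0,0,0,0],[10,0,8,0,0,0,0],[8,0,9,0,0,0,0],[9,0,10,0,0,0,0],[7,0,10,0,0,0,0],[8,0,11,0,0,0,0],[5,0,12,0,0,0,0],[5,0,12,0,0,0,0],[3,0,8,0,0,0,0],[3,0,8,0,0,0,0],[2,0,6,0,0,0,0],[0,0,0,0,0,0,0]])

```text
time_s: 39.17
position: [0.4537, 0.0606, 0.1098]
tool_rot: [[-0.983, 0.183, -0.001], [0.183, 0.983, 0.0], [0.001, -0.0, -1.0]]
ft_force: [0.3, -0.4, -0.0]
grip_width: 0.0
gripper_force: 0.0
```

Call:
apply_moves(series=[[5,0,3,0,0,0,0],[5,0,3,0,0,0,0],[0,0,3,0,0,0,0],[0,0,3,0,0,0,0],[0,0,0,0,0,0,0]])

```text
time_s: 39.8
position: [0.4441, 0.0624, 0.0979]
tool_rot: [[-0.983, 0.183, -0.0], [0.183, 0.983, 0.0], [0.0, -0.0, -1.0]]
ft_force: [0.5, 0.4, 0.4]
grip_width: 0.0003
gripper_force: 0.0
```

Call:
apply_moves(series=[[5,0,2,0,0,0,0],[5,0,2,0,0,0,0],[0,0,2,0,0,0,0],[0,0,2,0,0,0,0],[0,0,2,0,0,0,0],[0,0,0,0,0,0,0]])

```text
time_s: 40.55
position: [0.4356, 0.064, 0.0892]
tool_rot: [[-0.983, 0.183, 0.005], [0.183, 0.983, -0.001], [-0.005, 0.0, -1.0]]
ft_force: [2.7, -1.3, 9.2]
grip_width: -0.0001
gripper_force: 4.6
```

Call:
apply_moves(series=[[0,0,2,0,0,0,0],[0,0,2,0,0,0,0],[0,0,1,0,0,0,0],[0,0,0,0,0,0,0]])

```text
time_s: 41.05
position: [0.4337, 0.0644, 0.0828]
tool_rot: [[-0.983, 0.183, -0.001], [0.183, 0.983, 0.0], [0.001, -0.0, -1.0]]
ft_force: [0.3, 0.1, 0.7]
grip_width: 0.0002
gripper_force: 0.0
```

Call:
apply_moves(series=[[0,0,2,0,0,0,0],[0,0,1,0,0,0,0],[0,0,1,0,0,0,0],[0,0,0,0,0,0,0]])

```text
time_s: 41.55
position: [0.4341, 0.0644, 0.0811]
tool_rot: [[-0.983, 0.182, 0.001], [0.182, 0.983, -0.0], [-0.001, -0.0, -1.0]]
ft_force: [-9.3, 0.1, 31.6]
grip_width: 0.0001
gripper_force: 16.2
```

Call:
apply_moves(series=[[0,0,-20,0,0,0,0],[0,0,-50,0,0,0,0],[0,0,-50,0,0,0,0],[0,0,-50,0,0,0,1],[0,0,-20,0,0,0,1],[0,0,0,0,0,0,1]])

```text
time_s: 42.3
position: [0.4345, 0.0643, 0.2698]
tool_rot: [[-0.983, 0.183, 0.002], [0.183, 0.983, -0.0], [-0.002, 0.0, -1.0]]
ft_force: [-0.2, 0.2, 0.1]
grip_width: 0.0544
gripper_force: 0.0
```

Run:
```python
from w import *
im=grab("wrist"); P=cloud(im); m=(P[:,:,2]>.07)&(P[:,:,2]<.12); m[330:]=0; Q=P[m]
C=np.array([.5175,.049]); a=np.radians(-10.7); R=np.array([[np.cos(a),-np.sin(a)],[np.sin(a),np.cos(a)]])
L=(Q[:,:2]-C)@R; k=(abs(L[:,1])<.1)&(L[:,0]>-.1)&(L[:,0]<.085); 
print(k.sum(),np.polyfit(L[k,0],Q[k,2],1)); 
for lo in np.arange(-.1,.1,.04):
    j=k&(L[:,0]>lo)&(L[:,0]<lo+.04); print(lo.round(2),np.median(Q[j,2]) if j.any() else None)
top=grab("top"); P=cloud(top); w=P[175:212,362:400].reshape(-1,3); w=w[w[:,2]>.125]
r=cv2.minEnclosingCircle(w[:,:2].astype(np.float32)*1000); print("wheel",r,np.percentile(w[:,2],[5,50,95]))
s=telemetry.observe(); print(s["q"].round(1)); plan([(.578,-.2215,.24,0)])
```

```text
19135 [-0.0022061   0.08028333]
-0.1 0.08073007393029846
-0.06 0.08010316439252818
-0.02 0.08007182867130469
0.02 0.07997670475137209
0.06 0.08086738761822806
wheel ((578.9131469726562, -220.5799102783203), 30.963001251220703) [0.14162544 0.14625766 0.15285034]
[ -7.1   8.9  86.4   0.   84.8 -86.6]
q6 -86.6 yaw 169.5
turn z 169.5 | shift [144. 286.  28.] = 7 x [20.6 40.8  4. ]
```

The lid is flat at z≈0.080 with zero slope, so it is latched. Now the wheel, centred at (0.579, −0.2206).

Call:
apply_moves(series=[[-28,-36,0,0,0,0,1],[-28,-36,0,0,0,0,1],[-28,-36,0,0,0,0,1],[-28,-36,0,0,0,0,1],[-28,-36,0,0,0,0,1],[-27,-37,0,0,0,0,1],[-27,-37,0,0,0,0,1],[0,0,0,0,0,10.5,1],[0,0,0,0,0,10.5,1],[0,0,0,0,0,10.5,1],[0,0,0,0,0,10.5,1],[0,0,0,0,0,10.5,1]])

```text
time_s: 43.9
position: [0.5783, -0.2208, 0.267]
tool_rot: [[-0.448, 0.894, -0.003], [0.894, 0.448, 0.002], [0.003, -0.002, -1.0]]
ft_force: [-0.0, 0.0, -0.3]
grip_width: 0.0852
gripper_force: 0.0
```

Call:
apply_moves(series=[[0,0,0,0,0,10.5,1],[0,0,0,0,0,10.5,1],[0,0,0,0,0,10.5,1],[0,0,0,0,0,10.5,1],[0,0,0,0,0,10.5,1],[0,0,0,0,0,10.5,1],[0,0,0,0,0,10.5,1],[0,0,0,0,0,10.5,1],[0,0,0,0,0,10.5,1],[0,0,0,0,0,10.5,1],[0,0,0,0,0,10.5,1]])

```text
time_s: 45.28
position: [0.5784, -0.2207, 0.2669]
tool_rot: [[1.0, 0.02, -0.003], [0.02, -1.0, 0.002], [-0.003, -0.002, -1.0]]
ft_force: [-0.4, -0.2, 0.2]
grip_width: 0.0854
gripper_force: 0.0
```

Call:
apply_moves(series=[[0,0,0,0,0,10.5,1],[0,0,0,0,0,10.5,1],[0,0,0,0,0,10.5,1],[0,0,0,0,0,10.5,1],[0,0,0,0,0,10.5,1],[0,0,0,0,0,10.5,1],[0,0,0,0,0,10.5,1],[0,0,0,0,0,10.5,1],[0,0,0,0,0,0,1]])

```text
time_s: 46.4
position: [0.5784, -0.2208, 0.2673]
tool_rot: [[0.132, -0.991, -0.003], [-0.991, -0.132, 0.002], [-0.002, 0.002, -1.0]]
ft_force: [-0.4, 0.3, -0.5]
grip_width: 0.0853
gripper_force: 0.0
```

Run:
```python
from h import *
s=telemetry.observe(); im=grab("wrist"); P=cloud(im); m=(P[:,:,2]>.125)&(P[:,:,2]<.16); m[330:]=0
l=cv2.connectedComponentsWithStats(m.astype(np.uint8)); 
for i in range(1,l[0]):
    if l[2][i,4]>300: q=P[l[1]==i]; print(l[3][i],cv2.minEnclosingCircle(q[:,:2].astype(np.float32)*1000),q[:,2].mean())
R=np.array(s["tool_rot"]); plan([(.578,-.22,.123,np.degrees(np.arctan2(R[1,0],R[0,0])))])
```

```text
[281.7989517  206.06888806] ((576.1688232421875, -219.0897979736328), 30.95604705810547) 0.1466967992616783
q6 140.5 yaw -82.3
turn z 0.1 | shift [ -1.   0. 145.] = 3 x [-0.3  0.1 48.2]
```

Call:
apply_moves(series=[[-1,0,45,0,0,0,1],[0,0,50,0,0,0,1],[0,0,40,0,0,0,1],[0,0,14,0,0,0,1],[0,0,0,0,0,0,1],[0,0,0,0,0,0,0.3],[0,0,0,0,0,0,0.3],[0,0,0,0,0,0,0.3],[0,0,0,0,0,0,0.3],[0,0,0,0,0,0,0.3]], grip_force=40)

```text
time_s: 47.7
position: [0.5759, -0.2208, 0.1229]
tool_rot: [[0.13, -0.991, -0.005], [-0.991, -0.13, -0.002], [0.002, 0.005, -1.0]]
ft_force: [-18.8, -0.9, 15.8]
grip_width: 0.0608
gripper_force: 40.8
```

Call:
apply_moves(series=[[0,2.5,-2,0,0,0,0.3],[0,0,0,0,0,0,0.3]])

```text
time_s: 47.95
position: [0.5757, -0.2208, 0.1232]
tool_rot: [[0.13, -0.991, -0.0], [-0.991, -0.13, -0.001], [0.001, 0.0, -1.0]]
ft_force: [-4.4, -1.5, 3.9]
grip_width: 0.0605
gripper_force: 46.4
```

Call:
apply_moves(series=[[0,0,0,0,0,-5,0.3],[0,0,-0.5,0,0,-10,0.3],[0,0,-0.5,0,0,-10,0.3],[0,0,-0.5,0,0,-10,0.3]])

```text
time_s: 48.45
position: [0.576, -0.2209, 0.1251]
tool_rot: [[0.68, -0.734, 0.0], [-0.734, -0.68, -0.002], [0.002, 0.001, -1.0]]
ft_force: [-6.0, -1.3, 6.2]
grip_width: 0.0606
gripper_force: 46.8
```

Call:
apply_moves(series=[[0,0,-0.6,0,0,-10,0.3],[0,0,-0.6,0,0,-10,0.3],[0,0,-0.6,0,0,-10,0.3],[0,0,-0.6,0,0,-10,0.3],[0,0,-0.6,0,0,-10,0.3],[0,0,-0.6,0,0,-10,0.3],[0,0,-0.6,0,0,-10,0.3],[0,0,-0.6,0,0,-10,0.3],[0,0,-0.6,0,0,-10,0.3],[0,0,-0.6,0,0,-10,0.3],[0,0,-0.6,0,0,-10,0.3],[0,0,-0.6,0,0,-10,0.3]])

```text
time_s: 49.95
position: [0.5764, -0.2202, 0.1319]
tool_rot: [[0.296, 0.955, 0.002], [0.955, -0.296, -0.001], [-0.0, 0.002, -1.0]]
ft_force: [-4.6, 1.1, 2.5]
grip_width: 0.0607
gripper_force: 46.5
```

Call:
apply_moves(series=[[0,0,-0.6,0,0,-10,0.3],[0,0,-0.6,0,0,-10,0.3],[0,0,-0.6,0,0,-10,0.3],[0,0,-0.6,0,0,-10,0.3],[0,0,-0.6,0,0,-10,0.3],[0,0,-0.6,0,0,-10,0.3],[0,0,-0.6,0,0,-10,0.3],[0,0,-0.6,0,0,-10,0.3],[0,0,0,0,0,0,0.3]])

```text
time_s: 51.08
position: [0.5759, -0.22, 0.1364]
tool_rot: [[-0.888, 0.46, 0.0], [0.46, 0.888, 0.001], [0.0, 0.0, -1.0]]
ft_force: [-5.5, -0.8, 1.7]
grip_width: 0.0603
gripper_force: 46.5
```

Run:
```python
from h import *
s=telemetry.observe(); print(s["q"][5],s["wrist_torque"],s["ft_force"],s["position"],s["grip_width"])
```

```text
-94.51198000453604 [0.43496137 0.54505962 0.11828259] [-5.54855732 -0.83162981  1.71868318] [ 0.57587749 -0.22001861  0.13636395] 0.0603192206183189
```

Call:
apply_moves(series=[[0,0,-0.6,0,0,-10,0.3],[0,0,-0.6,0,0,-10,0.3],[0,0,-0.6,0,0,-10,0.3],[0,0,0,0,0,0,0.3]])

```text
time_s: 51.58
position: [0.5757, -0.2201, 0.138]
tool_rot: [[-0.999, -0.045, -0.001], [-0.045, 0.999, 0.001], [0.001, 0.001, -1.0]]
ft_force: [-5.2, -0.1, 1.6]
grip_width: 0.0606
gripper_force: 46.5
```

Run:
```python
from h import *
s=telemetry.observe(); print(s["q"][5],s["wrist_torque"],s["position"])
```

```text
-124.51236811090521 [0.38677811 0.89909876 0.13394445] [ 0.57567814 -0.2200886   0.13803393]
```

Call:
apply_moves(series=[[0,0,-0.6,0,0,-8,0.3],[0,0,-0.4,0,0,-8,0.3],[0,0,-0.2,0,0,-8,0.3],[0,0,0,0,0,0,0.3]])

```text
time_s: 52.08
position: [0.577, -0.2198, 0.1392]
tool_rot: [[-0.896, -0.443, 0.003], [-0.443, 0.896, 0.001], [-0.003, -0.0, -1.0]]
ft_force: [4.6, 2.1, 0.3]
grip_width: 0.0606
gripper_force: 46.1
```

Run:
```python
from h import *
s=telemetry.observe(); print(s["q"][5],s["wrist_torque"],s["position"])
```

```text
-148.244661188234 [ 0.71531316 -0.44572785 -1.53116196] [ 0.57696475 -0.21976883  0.13922574]
```

The torque jumped to 1.5 N m, so the wheel is at its stop. I release it and back off.

Call:
apply_moves(series=[[0,0,0,0,0,3,0.3],[0,0,0,0,0,0,1],[0,0,0,0,0,0,1],[0,0,0,0,0,0,1],[0,0,-40,0,0,0,1],[0,0,-50,0,0,0,1],[0,0,-50,0,0,0,1],[-40,0,0,0,0,0,1],[50,0,0,0,0,0,1],[40,0,0,0,0,0,1],[50,0,0,0,0,0,1],[0,0,0,0,0,0,1]])

```text
time_s: 53.58
position: [0.4823, -0.2611, 0.2793]
tool_rot: [[-0.918, -0.396, 0.0], [-0.396, 0.918, -0.001], [0.0, -0.001, -1.0]]
ft_force: [0.9, -0.3, -0.4]
grip_width: 0.0853
gripper_force: 0.0
```

Run:
```python
from h import *
top=grab("top","top4.png"); P=cloud(top); w=P[170:215,358:405].reshape(-1,3); w=w[(w[:,2]>.125)&(w[:,2]<.18)]
print(len(w),np.percentile(w[:,2],[5,50,95]) if len(w) else 0)
w=P[265:269,411:415,2]; print("tin",np.median(w))
C=np.array([.5175,.049]); a=np.radians(-10.7); R=np.array([[np.cos(a),-np.sin(a)],[np.sin(a),np.cos(a)]])
L=(P[...,:2]-C)@R; Z=P[...,2]; k=(abs(L[...,1])<.1)&(L[...,0]>-.1)&(L[...,0]<.085)&(Z<.2)
print("lid slope,z",np.polyfit(L[k][:,0],Z[k],1),k.sum())
```

```text
397 [0.15653621 0.1617387  0.16818623]
tin 0.5686746787964028
lid slope,z [0.00016915 0.08009779] 5135
```

View pics/top4.png

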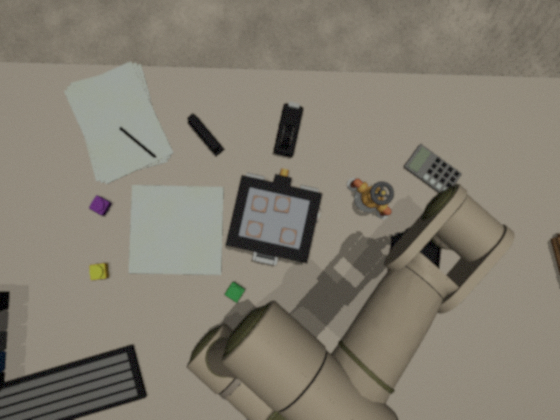

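The top view shows four jars under the shut lid and the wheel raised 15.5 mm, which matches fully open. The arm hides the tray, so I check the tin in the scene view and then hand in.

Run:
```python
from h import *
im=grab("scene"); P=cloud(im); F=im["frame"]; L=P[...,:2]-np.array([.3845,-.347])
k=(abs(L).max(-1)<.07)&(P[...,2]<.06)&(P[...,2]>.02)&(F.min(-1)>110); print(k.sum(), P[k].mean(0).round(3), telemetry.observe()["ft_force"])
if k.sum()>40: print(env.close_job())
```

```text
256 [ 0.392 -0.348  0.027] [-0.0258971   0.13870388 -0.72355383]
the job is handed in; nothing more can be done
None
```

The job is handed in (no verdict was returned): the tin is in the out-tray, all four amber jars are in the chamber, the lid is latched shut, and the suction valve was then opened to its stop.

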